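Load the grinding-plug carrier in reverse order

TASK

Move the four grinding plugs from the wooden storage rack into the empty metal carrier in the reverse order, one to each compartment: the plug now nearest the robot goes into the compartment farthest from the robot, the next one into the second farthest, and so on. Each must stand upright, flat on the compartment floor, and be let go; the abrasive is brittle, so set the plugs down gently and never drop them.

Things in the scene. Friction and masses are not known exactly. Their poses are not given: they have to be found in the camera images.
- cone_plug: A brown abrasive grinding plug, standing upright; mass about 0.2 kg. Diameter 44 mm with straight vertical sides from its foot up to 34 mm; above that a cone tapering to a 12 mm wide tip, 62 mm tall in all. Origin: centre of its flat underside, z up. It is round, so its yaw means nothing; it can be gripped across any diameter, about 25 mm above its foot.
- flat_plug: A brown abrasive grinding plug, standing upright; mass about 0.2 kg. Diameter 44 mm with straight vertical sides from its foot up to its top; a plain cylinder with a flat top, 56 mm tall. Origin: centre of its flat underside, z up. It is round, so its yaw means nothing; it can be gripped across any diameter, about 25 mm above its foot.
- round_plug: A brown abrasive grinding plug, standing upright; mass about 0.2 kg. Diameter 44 mm with straight vertical sides from its foot up to 36 mm; above that a rounded dome, 56.5 mm tall in all. Origin: centre of its flat underside, z up. It is round, so its yaw means nothing; it can be gripped across any diameter, about 25 mm above its foot.
- step_plug: A brown abrasive grinding plug, standing upright; mass about 0.2 kg. Diameter 44 mm with straight vertical sides from its foot up to 36 mm; above that a step in to a narrow 24 mm wide flat-topped nose, 60 mm tall in all. Origin: centre of its flat underside, z up. It is round, so its yaw means nothing; it can be gripped across any diameter, about 25 mm above its foot.
- storage_rack: Fixed low rack of light wood; holds the plugs at the start, on 2 mm pads (feet 14 mm above the bench). 272 x 70 mm. Origin: centre of underside; x along the row, away from the robot. Four compartments centred at x = -99, -33, 33, 99 mm (first nearest the robot), y = 0, each 63 mm along x by 64 mm inside. Floor 12 mm above the bench; dividers and lips 3 mm thick, 6 mm above the floor.
- carrier: Fixed low rack of grey-painted metal with aluminium dividers, empty at the start, without pads. 272 x 70 mm. Origin: centre of underside; x along the row, away from the robot. Four compartments centred at x = -99, -33, 33, 99 mm (first nearest the robot), y = 0, each 63 mm along x by 64 mm inside. Floor 12 mm above the bench; dividers and lips 3 mm thick, 6 mm above the floor.
- pad_cone: Thin black rubber pad, round, 58 mm across, 2 mm thick, fixed in one compartment of the storage rack under where the cone plug stands at the start, and it stays there. Origin: centre of its underside.
- pad_flat: Thin black rubber pad, square, 54 mm, 2 mm thick, fixed in one compartment of the storage rack under where the flat-topped plug stands at the start, and it stays there. Origin: centre of its underside.
- pad_round: Thin black rubber pad, square, 42 mm, set cornerwise like a diamond, 2 mm thick, fixed in one compartment of the storage rack under where the round-nosed plug stands at the start, and it stays there. Origin: centre of its underside.
- pad_step: Thin black rubber pad, cross-shaped, 60 mm across with 30 mm wide arms, 2 mm thick, fixed in one compartment of the storage rack under where the stepped plug stands at the start, and it stays there. Origin: centre of its underside.
Things that resemble listed ones, but are neither listed nor needed, are in the scene too. What is shaped like the cone_plug but black is not meant. Leave any blue look-alike of the flat_plug alone.

How it is judged:
By the outcome, as a careful person would: the job done as asked, in the order asked, and still so for the second after the job is handed in, with the robot touching nothing.
It also fails if it takes over 99 s, if anything falls off the work surface, if the arm or the gripper's body presses on something with over 40 N, if the wrist force passes 120 N, or if a joint passes its speed limit or range.

ROBOT

A 6-joint arm with a two-finger parallel gripper is mounted at the origin on the work surface. World frame = base frame: x ahead of the robot, y to its left, z up, the work surface at z = 0. Lengths are in m, angles in degrees, forces in N, time in s.
With the tool pointing down it reaches from about 0.375 to 0.9 m from the base axis. Payload 3.1 kg.
Tool frame: the origin (TCP) lies midway between the tips of the shut fingers; the grasp point (between the pads) lies 19 mm behind it; z points along the fingers, y is the line along which they close (so a half turn about z gives the same grasp; the last joint's range is limited). The gripper opens to 87 mm and grips with 3 to 60 N. Pads are 19 mm wide; open, the fingers measure 117 mm over their backs; the gripper's body (75 mm by 190 mm) begins 51 mm behind the grasp point.
Start: joints at [65.976, 30.224, 82.088, -0, 67.689, -10.227], TCP at [0.149, 0.607, 0.223] pointing down, gripper open.
Joint ranges: [-176.69, 176.69], [-43.24, 126.21], [12.49, 139.97], [-82, 262], [0, 151.66], [-163.58, 163.58]. Speed limits (degrees/s): [159.86, 159.86, 180, 180, 180, 180].

INTERFACE

Orientations are given as a 3x3 rotation matrix whose columns are the frame's x, y, z axes.
In Python, from rig import read_state, optics, bot gives the robot as it stands. The module is installed in compiled form; this text tells all that it offers.
- The arm moves only by the tool send_rows, never from a script. Its argument "commands" is a list of rows, each a list of 7 numbers: the turn, a rotation vector about the tool's x, y, z in units of 5 degrees (1.0 is 5 degrees), then the shift along the tool's x, y, z in units of 30 mm (1.0 is 30 mm), then the opening, from 0 (shut) to 1 (fully open). In form: [[rx, ry, rz, tx, ty, tz, gripper], ...]. A call has 1 to 20 rows; each row is the pose to reach, as a shift and turn from the pose commanded when the call began, along the tool's axes at that moment; what a row does not reach only later rows make up. A row lasts 1/12 s, in which the tool goes at most 41.7 mm and 7.16 degrees, less where a joint would pass 70% of its speed; a pose out of reach is approached as far as the arm can. A call with a gripper value outside its range is refused whole. The fingers move at their own pace and stop on an object; the grip force is fixed at half the most. Time passes only in rows, so rows that repeat a pose let the fingers close. It gives the time, the measured TCP pose, the force, the opening and the grip force at its end, in the units of the state.
- read_state(): the state, without advancing time (a new reading comes with each control period).
- optics.capture(name): name is "scene" or "top" or "wrist"; returns a dict with "image" (480x640x3 uint8, blue, green, red), "intrinsics" (3x3 intrinsics, pixels), "extrinsics" (4x4, takes a point from world to camera coordinates); the wrist camera has in their place "T_tool_cam" (4x4, takes a point from camera to tool coordinates, whose origin is the TCP and whose axes are the flange's). Camera axes: x right, y down, z forward; pixel columns grow to the right and rows downward; lengths in m; the calibration is good to about 2 mm. A picture is of the moment at which its call begins: read the wrist's pose just before it. There is no depth.
- bot.hand_in(): hands the job in; it is judged then, once.
The state is a dict: "time_s": time; "joint_positions": joint angles; "qvel": joint speeds; "tau": joint torques, N m; "position": TCP position; "tcp_rot": TCP orientation; "force": force on the tool from outside, world axes, zero at the start; "moment": the same for the moment, N m; "opening": opening from 0.0 (shut) to 1.0 (fully open); "grasp_force": force on a finger pad.
Only numpy, scipy, OpenCV 4.12 (cv2) and the standard library are available. Lean on these libraries where they do the work, as an engineer would, in place of code of your own. Each camera call takes 0.05 s, during which the arm holds its last target. There are 200 camera calls.

## Working session

There is one attempt and no reset: what is moved stays moved. The work goes in short steps, Python scripts to look and compute and a tool call to move; the robot and the scene stay as the last step left them, time stands still between calls to the robot, and variables do not carry over. Pictures are saved under pics/ and viewed, at most 14 in all, crops included, and the job is handed in when it is done.

Besides the shell and the picture viewer there is one more tool, called after ">>>" in YAML: its name, and indented under it one key for each argument. send_rows: Moves the arm, as the interface text tells. Its arguments: {"type":"object","properties":{"commands":{"type":"array","items":{"type":"array","items":{"type":"number"}}}},"required":["commands"]}

```bash
mkdir -p pics; python3 - <<'E'
from rig import read_state, optics, bot
import cv2,pickle
s=read_state(); print(s)
d={}
for n in("scene","top","wrist"):
    c=optics.capture(n); cv2.imwrite(f"pics/{n}0.png",c["image"]); d[n]={k:v for k,v in c.items() if k!="image"}; print(n,d[n])
pickle.dump((s,d),open("cal.pkl","wb"))
E
```

```text
{'time_s': 0.0, 'joint_positions': array([ 6.59750750e+01,  3.02768114e+01,  8.21543670e+01, -1.58165716e-03,
        6.76889620e+01, -1.02286527e+01]), 'qvel': array([ 0.07800229,  0.07372722,  0.06146503,  0.01899276, -0.10421246,
       -0.03098556]), 'tau': array([-3.54857693e-04, -4.40049827e+01, -1.76586592e+01,  6.34166342e-02,
        5.82642120e-02, -1.68457891e-04]), 'position': array([0.14874281, 0.6063094 , 0.22160594]), 'tcp_rot': array([[-9.71152158e-01,  2.38459212e-01, -8.30369914e-04],
       [ 2.38460405e-01,  9.71150311e-01, -1.92558750e-03],
       [ 3.47239921e-04, -2.06804881e-03, -9.99997801e-01]]), 'force': array([-0.15945666, -0.79226282,  0.39867441]), 'moment': array([ 0.02025193,  0.03022835, -0.00878767]), 'grasp_force': 0.0, 'opening': 1.0036648976339106}
scene {'intrinsics': array([[465.46985747,   0.        , 314.28831294],
       [  0.        , 465.46985747, 231.35816372],
       [  0.        ,   0.        ,   1.        ]]), 'extrinsics': array([[ 0.68883383,  0.72474624, -0.0158377 , -0.32608528],
       [ 0.51298598, -0.50277068, -0.69574926, -0.234
[... 397 characters left out ...]
015,  0.01708768, -0.05572099,  0.51138119],
       [ 0.05591662,  0.01119278, -0.9983727 ,  0.77547885],
       [ 0.        ,  0.        ,  0.        ,  1.        ]])}
wrist {'intrinsics': array([[357.91288257,   0.        , 328.78046484],
       [  0.        , 357.91288257, 239.13429405],
       [  0.        ,   0.        ,   1.        ]]), 'T_tool_cam': array([[-1.69693797e-04, -9.68605801e-01, -2.48601636e-01,
         6.79045888e-02],
       [ 9.99999755e-01,  4.62723430e-06, -7.00621781e-04,
         1.86161515e-03],
       [ 6.79776659e-04, -2.48601694e-01,  9.68605562e-01,
        -1.60699372e-01],
       [ 0.00000000e+00,  0.00000000e+00,  0.00000000e+00,
         1.00000000e+00]])}
```

View pics/top0.png

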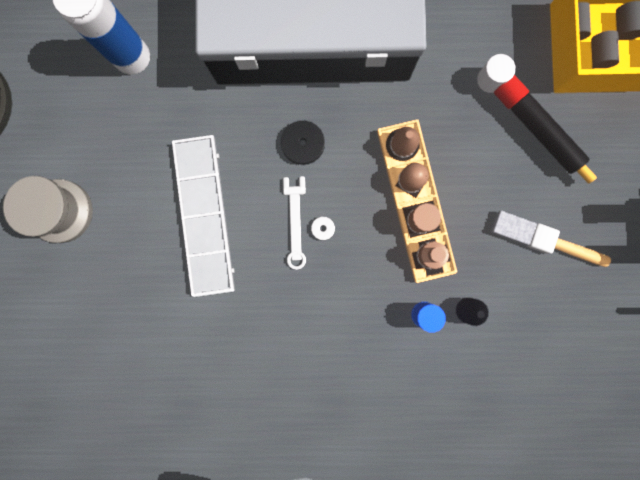

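View pics/scene0.png

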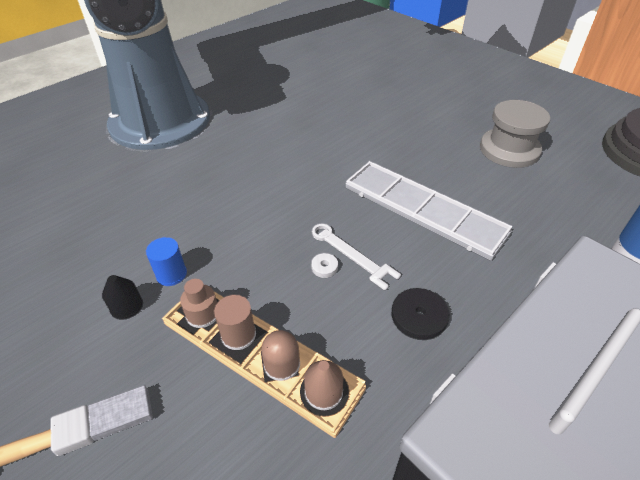

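```bash
python3 - <<'E'
import cv2,numpy as np
t=cv2.imread("pics/top0.png");s=cv2.imread("pics/scene0.png")
R=lambda a,k:cv2.resize(a,None,fx=k,fy=k,interpolation=cv2.INTER_CUBIC)
cv2.imwrite("pics/topc.png",R(np.hstack([t[115:300,165:245],t[115:300,370:500]]),3))
cv2.imwrite("pics/scr.png",R(s[225:440,90:375],2.75))
cv2.imwrite("pics/scc.png",R(s[155:265,335:525],4))
E
```

```text
(no output)
```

View pics/topc.png

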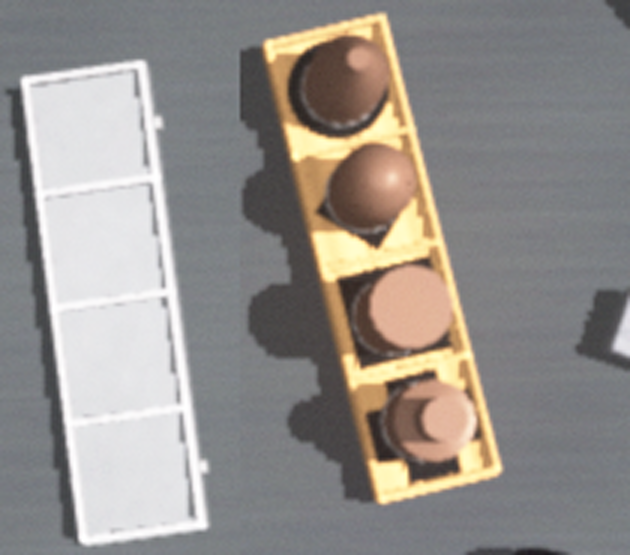

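View pics/scr.png

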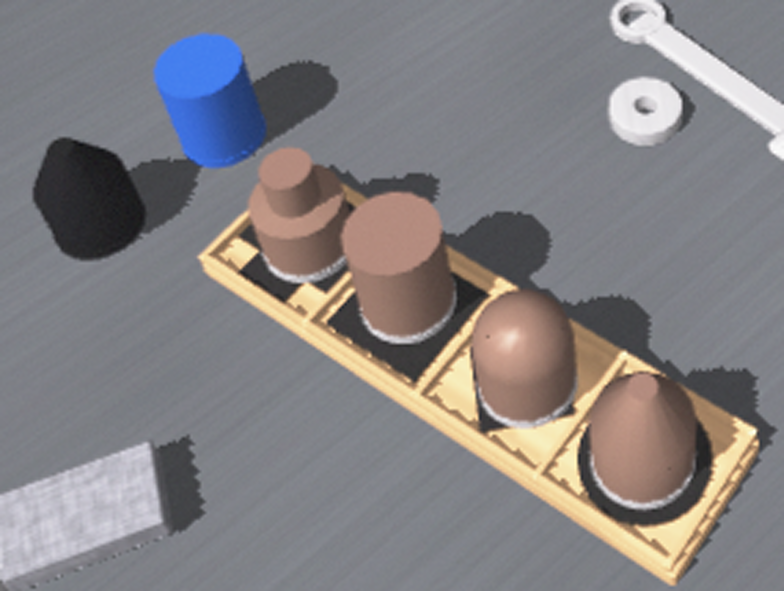

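View pics/scc.png

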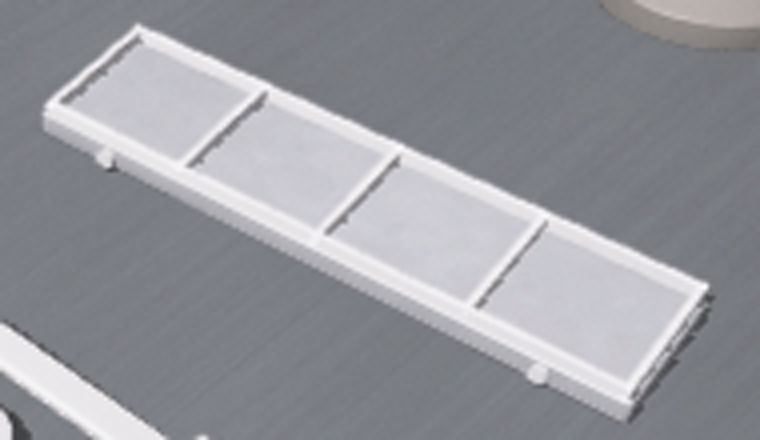

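```bash
cat > h.py <<'E'
import numpy as np,cv2,pickle
from scipy.optimize import least_squares
s0,cal=pickle.load(open("cal.pkl","rb"))
def proj(n,P):
    P=np.atleast_2d(P);E=cal[n]["extrinsics"];K=cal[n]["intrinsics"]
    c=P@E[:3,:3].T+E[:3,3];q=c@K.T;return q[:,:2]/q[:,2:]
def T(X,Y):
    return ((X+.5)/3-.5+165,(Y+.5)/3-.5+115) if X<240 else ((X-240+.5)/3-.5+370,(Y+.5)/3-.5+115)
SR=lambda X,Y:((X+.5)/2.75-.5+90,(Y+.5)/2.75-.5+225)
SC=lambda X,Y:((X+.5)/4-.5+335,(Y+.5)/4-.5+155)
def tri(a,b):
    f=lambda p:np.r_[proj("top",p)[0]-a,proj("scene",p)[0]-b]
    r=least_squares(f,[.5,0,.05]);return r.x,np.abs(r.fun).max()
def loc(p,L): c,s=np.cos(p[2]),np.sin(p[2]);return np.c_[p[0]+c*L[:,0]-s*L[:,1],p[1]+s*L[:,0]+c*L[:,1]]
E
python3 - <<'E'
from h import *
C={'nl':(-.136,.035),'nr':(-.136,-.035),'fl':(.136,.035),'fr':(.136,-.035)}
obs={'rack':({'fl':T(264,42),'fr':T(384,14),'nr':T(500,470),'nl':T(380,502)},{'nr':SR(200,260),'fl':SR(758,432),'fr':SR(675,570)}),
'carrier':({'fl':T(22,78),'fr':T(145,62),'nr':T(208,525),'nl':T(80,543)},{'nl':SC(140,27),'nr':SC(46,107),'fl':SC(708,287),'fr':SC(630,398)})}
for n,(t,s) in obs.items():
    def f(p):
        r=[]
        for v,o in(("top",t),("scene",s)):
            L=np.array([C[k] for k in o]);W=loc(p,L);r.append((proj(v,np.c_[W,np.full(len(W),p[3])])-np.array(list(o.values()))).ravel())
        return np.concatenate(r)
    r=least_squares(f,[.5,0,0,.02]);p=r.x;print(n,p[:2],np.degrees(p[2]),'lip z',p[3],'res',np.abs(r.fun).max())
    L=np.array([[x,0] for x in(-.099,-.033,.033,.099)]);print(loc(p,L))
for n,a,b in(('step nose top',T(450,416),SR(287,170)),('flat top',T(410,307),SR(392,234)),('dome centre',T(373,184),SR(525,344)),('cone tip',T(362,58),SR(645,383))):
    print(n,*tri(a,b))
E
```

```text
rack [ 0.57430192 -0.19332743] 12.838969347870806 lip z 0.015678506116803024 res 1.859827895809076
[[ 0.47777707 -0.21532639]
 [ 0.54212697 -0.20066041]
 [ 0.60647687 -0.18599444]
 [ 0.67082677 -0.17132847]]
carrier [0.55539818 0.17146377] 7.084381625827427 lip z 0.015542199608315899 res 1.8508349205240506
[[0.45715399 0.159254  ]
 [0.52265012 0.16739385]
 [0.58814624 0.17553369]
 [0.65364237 0.18367353]]
step nose top [ 0.4829003  -0.21415159  0.0762481 ] 0.8736080886019977
flat top [ 0.53991746 -0.19792969  0.06916229] 0.02517650140725891
dome centre [ 0.61022694 -0.18410585  0.04674083] 0.3404949629806424
cone tip [ 0.67134125 -0.17292359  0.08022911] 0.9023264461678764
```

The candidates for the plugs in the top view are the four brown ones in the rack, the black cone-like one at (472,312) and the blue cylinder at (430,318). Only the brown ones fit. The crop shows the order from nearest to farthest: step, flat, round, cone. Next I'll move to the carrier for a wrist view.

>>> send_rows:
  commands:
    - [0,0,-4.2,-14.9,-11.5,-0.9,1]
    - [0,0,-4.2,-14.9,-11.5,-0.9,1]
    - [0,0,-4.2,-14.9,-11.5,-0.9,1]
    - [0,0,-4.2,-14.9,-11.5,-0.9,1]
    - [0,0,-4.2,-14.9,-11.5,-0.9,1]
    - [0,0,-4.2,-14.9,-11.5,-0.9,1]
    - [0,0,-4.2,-14.9,-11.5,-0.9,1]
    - [0,0,-4.2,-14.9,-11.5,-0.9,1]
    - [0,0,-4.2,-14.9,-11.5,-0.9,1]
    - [0,0,-4.2,-14.9,-11.5,-0.9,1]
    - [0,0,-4.2,-14.9,-11.5,-0.9,1]
    - [0,0,-4.2,-14.9,-11.5,-0.9,1]
    - [0,0,-4.2,-14.9,-11.5,-0.9,1]
    - [0,0,-4.2,-14.9,-11.5,-0.9,1]
    - [0,0,-4.2,-14.9,-11.5,-0.9,1]
    - [0,0,-4.2,-14.9,-11.5,-0.9,1]
    - [0,0,-4.2,-14.9,-11.5,-0.9,1]
    - [0,0,-4.2,-14.9,-11.5,-0.9,1]
    - [0,0,-4.2,-14.9,-11.5,-0.9,1]

```text
time_s: 1.73
position: [0.4996, 0.1665, 0.2494]
tcp_rot: [[-0.992, -0.127, -0.001], [-0.127, 0.992, 0.0], [0.001, 0.0, -1.0]]
force: [-1.0, -0.0, -0.4]
opening: 0.999
grasp_force: 0.0
```

```bash
cat >> h.py <<'E'
def wristcap(name):
    from rig import read_state,optics
    s=read_state();c=optics.capture("wrist");W=np.eye(4);W[:3,:3]=s["tcp_rot"];W[:3,3]=s["position"]
    cal[name]={"intrinsics":c["intrinsics"],"extrinsics":np.linalg.inv(W@c["T_tool_cam"])}
    pickle.dump((s0,cal),open("cal.pkl","wb"));cv2.imwrite(f"pics/{name}.png",c["image"]);return s,c["image"]
def go(x,y,z,yaw):
    "row from the present pose to a tool-down pose with tool x at yaw"
    from rig import read_state
    s=read_state();R=s["tcp_rot"];a=np.arctan2(R[1,0],R[0,0]);d=np.array([x,y,z])-s["position"]
    dy=(yaw-np.degrees(a)+180)%360-180;c,n=np.cos(a),np.sin(a)
    return np.round([0,0,-dy/5,(c*d[0]+n*d[1])/.03,(n*d[0]-c*d[1])/.03,-d[2]/.03],3)
E
python3 - <<'E'
from h import *
s,i=wristcap("wc");print(s["time_s"],s["position"],s["joint_positions"],s["force"])
print(go(.53,-.2,.25,192.84))
E
```

```text
1.7333 [0.49964795 0.16647087 0.24940708] [ 6.25209663e+00  2.07654404e+01  9.42691417e+01  1.39628407e-02
  6.50185927e+01 -9.10734072e+01] [-0.99092429 -0.01682826 -0.43637882]
[  0.      0.     -1.103   0.559 -12.244  -0.017]
```

View pics/wc.png

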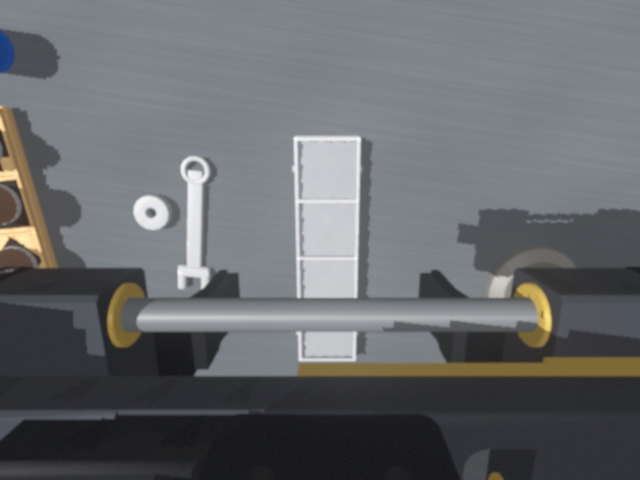

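Wrist view: carrier lip corners are at about (294,136), (361,137), (299,360) and (356,359), with the near end at the top of the picture. Next is the rack.

>>> send_rows:
  commands:
    - [0,0,-1.1,2.86,-11.9,0,1]
    - [0,0,-1.1,2.86,-11.9,0,1]
    - [0,0,-1.1,2.86,-11.9,0,1]
    - [0,0,-1.1,2.86,-11.9,0,1]
    - [0,0,-1.1,2.86,-11.9,0,1]
    - [0,0,-1.1,2.86,-11.9,0,1]
    - [0,0,-1.1,2.86,-11.9,0,1]
    - [0,0,-1.1,2.86,-11.9,0,1]
    - [0,0,-1.1,2.86,-11.9,0,1]
    - [0,0,-1.1,2.86,-11.9,0,1]
    - [0,0,-1.1,2.86,-11.9,0,1]
    - [0,0,-1.1,2.86,-11.9,0,1]
    - [0,0,-1.1,2.86,-11.9,0,1]
    - [0,0,-1.1,2.86,-11.9,0,1]

```text
time_s: 2.95
position: [0.4605, -0.1978, 0.2495]
tcp_rot: [[-0.975, -0.222, -0.0], [-0.222, 0.975, 0.001], [0.0, 0.001, -1.0]]
force: [-1.0, 0.0, -0.4]
opening: 1.0
grasp_force: 0.0
```

```bash
python3 - <<'E'
from h import *
s,i=wristcap("wr");print(s["time_s"],s["position"],s["joint_positions"])
cv2.imwrite("pics/wrc.png",cv2.resize(i[80:350,200:480],None,fx=2.2,fy=2.2,interpolation=cv2.INTER_CUBIC))
E
```

```text
2.95 [ 0.46050364 -0.19781107  0.24954034] [-3.60498907e+01  1.87076187e+01  9.76481046e+01  1.47192967e-02
  6.36810847e+01 -1.38904599e+02]
```

View pics/wrc.png

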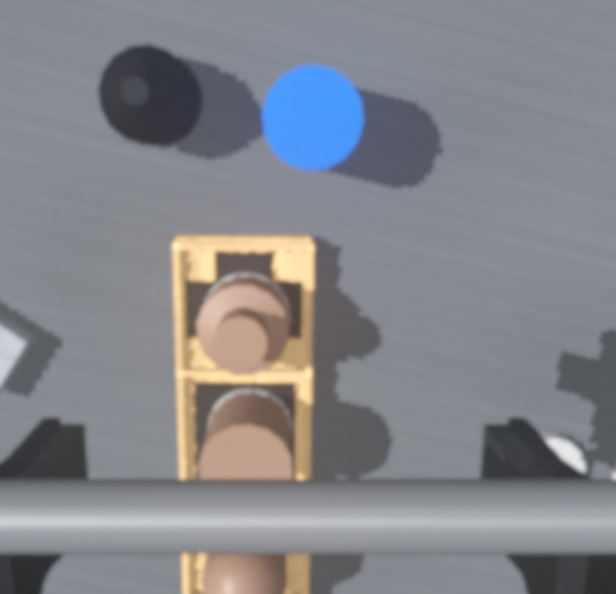

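Wrist view: the rack's near corners are at crop (172,238) and (315,238), and the step nose at (242,341). The blue cylinder and black cone stand off the rack's near end. Now I'll refine the fits.

```bash
python3 - <<'E'
from h import *
W=lambda X,Y:((X+.5)/2.2-.5+200,(Y+.5)/2.2-.5+80)
C={'nl':(-.136,.035),'nr':(-.136,-.035),'fl':(.136,.035),'fr':(.136,-.035)}
obs={'rack':[('top',{'fl':T(264,42),'fr':T(384,14),'nr':T(500,470),'nl':T(380,502)}),('scene',{'nr':SR(200,260),'fl':SR(758,432),'fr':SR(675,570)}),('wr',{'nr':W(172,238),'nl':W(315,238)})],
'carrier':[('top',{'fl':T(22,78),'fr':T(145,62),'nr':T(208,525),'nl':T(80,543)}),('scene',{'nl':SC(140,27),'nr':SC(46,107),'fl':SC(708,287),'fr':SC(630,398)}),('wc',{'nr':(294,136),'nl':(361,137),'fr':(299,360),'fl':(356,359)})]}
for n,o in obs.items():
  for use in (('top','scene','wr','wc'),('wr','wc')):
    if n=='rack' and 'top' not in use: continue
    def f(p):
        r=[]
        for v,q in o:
            if v not in use: continue
            w=loc(p,np.array([C[k] for k in q]));r.append((proj(v,np.c_[w,np.full(len(w),p[3])])-np.array(list(q.values()))).ravel())
        return np.concatenate(r)
    r=least_squares(f,[.5,0,0,.02],loss='soft_l1');p=r.x;print(n,use,p[:2],np.degrees(p[2]),p[3],'\n',np.round(r.fun,1))
    print(loc(p,np.array([[x,0] for x in(-.099,-.033,.033,.099)])))
def trin(o):
    f=lambda p:np.concatenate([proj(v,p)[0]-q for v,q in o]);r=least_squares(f,[.5,0,.05]);return r.x,np.round(r.fun,1)
print(trin([('top',T(450,416)),('scene',SR(287,170)),('wr',W(242,341))]))
print(trin([('top',T(450,416)),('wr',W(242,341))]))
E
```

```text
rack ('top', 'scene', 'wr', 'wc') [ 0.57397235 -0.19260631] 12.546153179945778 0.016168858660508205 
 [-1.1 -0.3 -1.3 -0.5 -0.4  2.3 -0.9  1.3 -1.2 -2.   1.4  0.7 -0.   0.9
 -0.3 -0.3 -1.5  0. ]
[[ 0.47733634 -0.21411168]
 [ 0.54176035 -0.19977477]
 [ 0.60618436 -0.18543785]
 [ 0.67060837 -0.17110094]]
carrier ('top', 'scene', 'wr', 'wc') [0.5551496  0.17339763] 7.130996783576783 0.012525704680604207 
 [-0.5 -0.  -1.4 -0.4 -2.   1.9 -0.2  1.7 -1.1  1.  -0.6  0.4  1.1  2.3
  1.4  1.1  0.7 -1.  -0.7 -1.7  0.1  0.5 -1.1  1.7]
[[0.45691538 0.16110794]
 [0.52240486 0.16930106]
 [0.58789435 0.17749419]
 [0.65338383 0.18568732]]
carrier ('wr', 'wc') [0.55615059 0.17385278] 7.244073724630595 0.009081330214017821 
 [ 1.   0.2 -1.  -0.7  0.8 -0.2 -0.9  0.8]
[[0.45794081 0.16136924]
 [0.523414   0.1696916 ]
 [0.58888719 0.17801396]
 [0.65436037 0.18633632]]
(array([ 0.48002069, -0.2123555 ,  0.07234693]), array([-2.6,  1.4, -0.2, -0.2, -1.7,  0.7]))
(array([ 0.47890626, -0.21203058,  0.07760765]), array([-2. ,  2. , -1.5,  1. ]))
```

```bash
python3 - <<'E'
from h import *
print(go(.479,-.213,.023,192.7))
E
```

```text
[ 0.     0.     0.029 -0.487 -0.624  7.554]
```

>>> send_rows:
  commands:
    - [0,0,0,-0.49,-0.62,0.5,1]
    - [0,0,0,-0.49,-0.62,1.5,1]
    - [0,0,0,-0.49,-0.62,2.7,1]
    - [0,0,0,-0.49,-0.62,4,1]
    - [0,0,0,-0.49,-0.62,5,1]
    - [0,0,0,-0.49,-0.62,6,1]
    - [0,0,0,-0.49,-0.62,6.6,1]
    - [0,0,0,-0.49,-0.62,7.1,1]
    - [0,0,0,-0.49,-0.62,7.4,1]
    - [0,0,0,-0.49,-0.62,7.55,1]
    - [0,0,0,-0.49,-0.62,7.55,1]
    - [0,0,0,-0.49,-0.62,7.55,1]

```text
time_s: 4.0
position: [0.4795, -0.2145, 0.0236]
tcp_rot: [[-0.975, -0.221, 0.001], [-0.221, 0.975, -0.001], [-0.001, -0.001, -1.0]]
force: [-0.9, 0.0, -0.2]
opening: 1.0
grasp_force: 0.0
```

```bash
python3 - <<'E'
from h import *
s,i=wristcap("g1");print(s["position"],s["force"])
cv2.imwrite("pics/g1c.png",i[100:480])
E
```

```text
[ 0.47946811 -0.2144959   0.02359256] [-0.85524421  0.03827031 -0.22732775]
```

View pics/g1c.png

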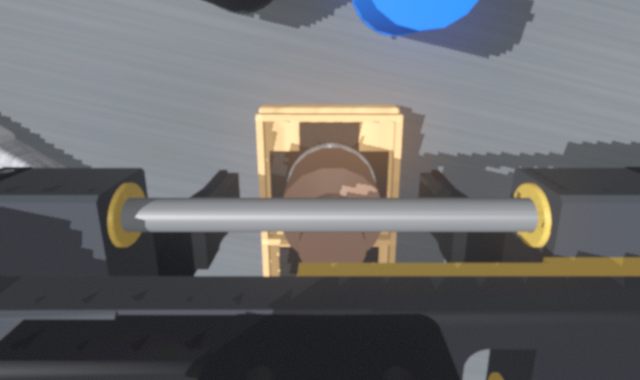

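Plug centred between the fingers laterally; the foot's near edge is at about (331,244). I'll check it along the row, then close.

```bash
python3 - <<'E'
from h import *
for r in(.016,.019,.022,.025): print(r,proj("g1",[.4795-.975*r,-.2145-.221*r,.014]),)
print(proj("g1",[[*loc((.57397,-.1926,np.radians(12.55)),np.array([[-.136,y]]))[0],.018] for y in(-.035,.035)]))
E
```

```text
0.016 [[325.38694764 253.62968422]]
0.019 [[325.36828404 247.81330223]]
0.022 [[325.34946217 241.94759914]]
0.025 [[325.33048002 236.03194493]]
[[252.72858825 208.81940697]
 [401.84012164 209.31716588]]
```

>>> send_rows:
  commands:
    - [0,0,0,0,0,0,0]
    - [0,0,0,0,0,0,0]
    - [0,0,0,0,0,0,0]
    - [0,0,0,0,0,0,0]
    - [0,0,0,0,0,0,0]
    - [0,0,0,0,0,0,0]
    - [0,0,0,0,0,0,0]
    - [0,0,0,0,0,0,0]

```text
time_s: 4.72
position: [0.4788, -0.2144, 0.023]
tcp_rot: [[-0.976, -0.22, -0.0], [-0.22, 0.976, 0.0], [0.0, 0.0, -1.0]]
force: [0.4, 0.1, 0.8]
opening: 0.496
grasp_force: 30.0
```

Within 1 mm of the expected spot, and gripped. Now I'll lift it and carry it to the farthest compartment.

>>> send_rows:
  commands:
    - [0,0,0,0,0,-0.3,0]
    - [0,0,0,0,0,-1,0]
    - [0,0,0,0,0,-2,0]
    - [0,0,0,0,0,-3,0]
    - [0,0,0,-0.2,0.3,-3.57,0]
    - [0,0,0,-0.8,1.1,-3.57,0]
    - [0,0,0.3,-1.5,2.1,-3.57,0]
    - [0,0,0.4,-2.3,3.1,-3.57,0]
    - [0,0,0.6,-3.1,4.2,-3.57,0]
    - [0,0,0.7,-3.9,5.3,-3.57,0]
    - [0,0,0.8,-4.7,6.4,-3.57,0]
    - [0,0,0.9,-5.5,7.5,-3.57,0]
    - [0,0,1.1,-6.3,8.5,-3.57,0]
    - [0,0,1.1,-7.1,9.6,-3.57,0]
    - [0,0,1.1,-7.8,10.6,-3.57,0]
    - [0,0,1.1,-8.3,11.3,-3.57,0]
    - [0,0,1.1,-8.63,11.72,-3.57,0]
    - [0,0,1.1,-8.63,11.72,-3.57,0]
    - [0,0,1.1,-8.63,11.72,-3.57,0]

```text
time_s: 6.3
position: [0.6535, 0.1861, 0.1299]
tcp_rot: [[-0.992, -0.127, -0.001], [-0.127, 0.992, -0.001], [0.001, -0.0, -1.0]]
force: [-0.7, -1.4, -2.7]
opening: 0.5
grasp_force: 30.0
```

```bash
python3 - <<'E'
from h import *
s,i=wristcap("p1");print(s["time_s"],s["position"],s["force"],s["opening"]);print(go(.654,.1855,.021,187.2))
cv2.imwrite("pics/p1c.png",i[100:480])
E
```

```text
6.3 [0.65347784 0.18613695 0.12990386] [-0.65333234 -1.35433366 -2.69763843] 0.49953046801307827
[ 0.     0.     0.009 -0.029  0.01   3.63 ]
```

View pics/p1c.png

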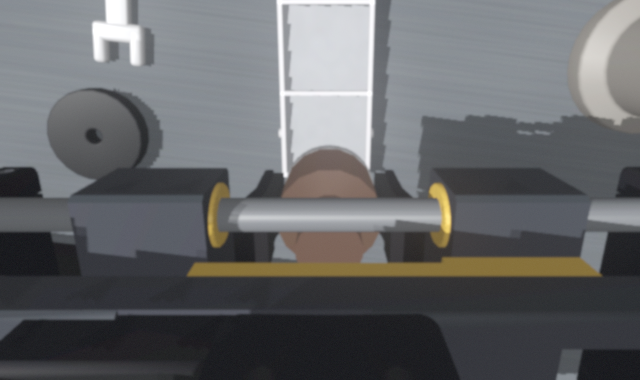

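Carrier straight below the plug, dividers crossing at (327,103) and (327,193). I'll check these against the fit.

```bash
python3 - <<'E'
from h import *
for p in((.5551,.1734,np.radians(7.13)),(.5562,.1739,np.radians(7.24))):
  for z in (.018,): print(np.round(proj("p1",np.c_[loc(p,np.array([[-.066,0],[0,0],[0,.035],[0,-.035],[.066,0]])),np.full(5,z)]),1).tolist())
E
```

```text
[[326.5, -3.3], [326.4, 101.4], [375.3, 101.6], [277.5, 101.3], [326.3, 193.7]]
[[326.9, -1.3], [326.9, 103.2], [375.7, 103.2], [278.1, 103.1], [326.9, 195.2]]
```

>>> send_rows:
  commands:
    - [0,0,0,-0.03,0,0.4,0]
    - [0,0,0,-0.03,0,1.2,0]
    - [0,0,0,-0.03,0,2,0]
    - [0,0,0,-0.03,0,2.7,0]
    - [0,0,0,-0.03,0,3.1,0]
    - [0,0,0,-0.03,0,3.3,0]
    - [0,0,0,-0.03,0,3.4,0]
    - [0,0,0,-0.03,0,3.48,0]
    - [0,0,0,-0.03,0,3.53,0]
    - [0,0,0,-0.03,0,3.56,0]
    - [0,0,0,-0.03,0,3.58,0]
    - [0,0,0,-0.03,0,3.59,0]
    - [0,0,0,-0.03,0,3.6,0]
    - [0,0,0,-0.03,0,3.6,0]

```text
time_s: 7.52
position: [0.6552, 0.1856, 0.0225]
tcp_rot: [[-0.992, -0.126, 0.001], [-0.126, 0.992, 0.0], [-0.001, -0.0, -1.0]]
force: [0.2, -0.1, -1.2]
opening: 0.498
grasp_force: 30.0
```

>>> send_rows:
  commands:
    - [0,0,0,0,0,0.01,0]
    - [0,0,0,0,0,0.02,0]
    - [0,0,0,0,0,0.03,0]
    - [0,0,0,0,0,0.03,0]

```text
time_s: 7.85
position: [0.655, 0.1855, 0.0212]
tcp_rot: [[-0.992, -0.125, -0.0], [-0.125, 0.992, -0.0], [0.0, -0.0, -1.0]]
force: [0.0, 1.4, -2.3]
opening: 0.491
grasp_force: 30.0
```

>>> send_rows:
  commands:
    - [0,0,0,0,0,0.01,0]
    - [0,0,0,0,0,0.02,0]
    - [0,0,0,0,0,0.02,0]
    - [0,0,0,0,0,0.02,0]

```text
time_s: 8.18
position: [0.655, 0.1855, 0.0211]
tcp_rot: [[-0.992, -0.125, 0.0], [-0.125, 0.992, -0.0], [-0.0, -0.0, -1.0]]
force: [-0.8, -0.7, 2.0]
opening: 0.494
grasp_force: 30.0
```

Contact (z stopped, force +2 N). Releasing.

>>> send_rows:
  commands:
    - [0,0,0,0,0,0,0.75]
    - [0,0,0,0,0,0,0.75]
    - [0,0,0,0,0,0,0.85]
    - [0,0,0,0,0,0,0.85]
    - [0,0,0,0,0,0,0.85]
    - [0,0,0,0,0,-0.2,0.85]
    - [0,0,0,0,0,-0.8,0.85]
    - [0,0,0,0,0,-1.8,0.85]
    - [0,0,0,0,0,-3,0.85]
    - [0,0,0,0,0,-4,0.85]
    - [0,0,0,0,0,-4,0.85]

```text
time_s: 9.1
position: [0.6599, 0.1863, 0.1487]
tcp_rot: [[-0.992, -0.126, 0.014], [-0.126, 0.992, 0.002], [-0.014, -0.0, -1.0]]
force: [1.3, 1.2, 0.7]
opening: 0.848
grasp_force: 0.0
```

```bash
python3 - <<'E'
from h import *
s,i=wristcap("q1");print(s["time_s"],s["position"],s["opening"]);print(go(.541,-.1985,.023,192.7))
cv2.imwrite("pics/q1c.png",i[100:400,150:500])
E
```

```text
9.1 [0.65989602 0.18625342 0.14873535] 0.8476830374548644
[  0.      0.     -1.098   5.485 -12.223   4.093]
```

View pics/q1c.png

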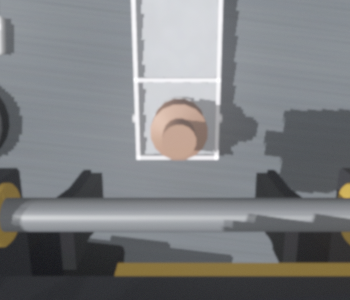

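The step plug stands upright in the farthest compartment. Next is the flat plug.

>>> send_rows:
  commands:
    - [0,0,0,0.3,-0.7,0,0.85]
    - [0,0,-0.2,0.8,-1.8,0,1]
    - [0,0,-0.4,1.3,-3,0,1]
    - [0,0,-0.6,1.9,-4.2,0,1]
    - [0,0,-0.7,2.4,-5.4,0,1]
    - [0,0,-0.8,2.9,-6.6,0,1]
    - [0,0,-0.9,3.4,-7.8,0,1]
    - [0,0,-1,4,-9,0,1]
    - [0,0,-1.1,4.5,-10.2,0,1]
    - [0,0,-1.1,5,-11.3,0,1]
    - [0,0,-1.1,5.25,-12,0,1]
    - [0,0,-1.1,5.37,-12.22,0.2,1]
    - [0,0,-1.1,5.37,-12.22,0.8,1]
    - [0,0,-1.1,5.37,-12.22,1.6,1]
    - [0,0,-1.1,5.37,-12.22,2.4,1]
    - [0,0,-1.1,5.37,-12.22,3.1,1]
    - [0,0,-1.1,5.37,-12.22,3.6,1]
    - [0,0,-1.1,5.37,-12.22,3.93,1]
    - [0,0,-1.1,5.37,-12.22,3.93,1]
    - [0,0,-1.1,5.37,-12.22,3.93,1]

```text
time_s: 10.82
position: [0.5408, -0.1975, 0.0221]
tcp_rot: [[-0.975, -0.221, -0.002], [-0.221, 0.975, 0.001], [0.001, 0.001, -1.0]]
force: [0.1, -1.0, -0.0]
opening: 0.999
grasp_force: 0.0
```

>>> send_rows:
  commands:
    - [0,0,0,0,0,0,0]
    - [0,0,0,0,0,0,0]
    - [0,0,0,0,0,0,0]
    - [0,0,0,0,0,0,0]
    - [0,0,0,0,0,0,0]
    - [0,0,0,0,0,0,0]
    - [0,0,0,0,0,0,0]
    - [0,0,0,0,0,0,0]

```text
time_s: 11.48
position: [0.5412, -0.1983, 0.0229]
tcp_rot: [[-0.976, -0.22, -0.0], [-0.22, 0.976, 0.0], [-0.0, 0.0, -1.0]]
force: [0.0, 0.1, 1.4]
opening: 0.499
grasp_force: 30.0
```

```bash
python3 - <<'E'
from h import *
print(go(.5885,.1778,.13,187.2))
E
```

```text
[ 0.     0.     1.099 -4.295 11.885 -3.57 ]
```

>>> send_rows:
  commands:
    - [0,0,0,0,0,-0.3,0]
    - [0,0,0,0,0,-1,0]
    - [0,0,0,0,0,-2,0]
    - [0,0,0,0,0,-3,0]
    - [0,0,0,-0.1,0.3,-3.57,0]
    - [0,0,0,-0.4,1.1,-3.57,0]
    - [0,0,0.3,-0.8,2.2,-3.57,0]
    - [0,0,0.4,-1.2,3.4,-3.57,0]
    - [0,0,0.6,-1.7,4.6,-3.57,0]
    - [0,0,0.7,-2.1,5.8,-3.57,0]
    - [0,0,0.8,-2.5,7,-3.57,0]
    - [0,0,0.9,-3,8.2,-3.57,0]
    - [0,0,1.1,-3.4,9.4,-3.57,0]
    - [0,0,1.1,-3.8,10.5,-3.57,0]
    - [0,0,1.1,-4.1,11.4,-3.57,0]
    - [0,0,1.1,-4.3,11.88,-3.57,0]
    - [0,0,1.1,-4.3,11.88,-3.57,0]
    - [0,0,1.1,-4.3,11.88,-3.57,0]
    - [0,0,1.1,-4.3,11.88,-3.57,0]

```text
time_s: 13.07
position: [0.5882, 0.1764, 0.1297]
tcp_rot: [[-0.992, -0.125, -0.001], [-0.125, 0.992, -0.001], [0.001, -0.001, -1.0]]
force: [-0.2, 0.8, -2.5]
opening: 0.502
grasp_force: 30.0
```

>>> send_rows:
  commands:
    - [0,0,0,0,0,0.4,0]
    - [0,0,0,0,0,1.2,0]
    - [0,0,0,0,0,2,0]
    - [0,0,0,0,0,2.7,0]
    - [0,0,0,0,0,3.1,0]
    - [0,0,0,0,0,3.3,0]
    - [0,0,0,0,0,3.4,0]
    - [0,0,0,0,0,3.48,0]
    - [0,0,0,0,0,3.53,0]
    - [0,0,0,0,0,3.56,0]
    - [0,0,0,0,0,3.58,0]
    - [0,0,0,0,0,3.59,0]
    - [0,0,0,0,0,3.59,0]
    - [0,0,0,0,0,3.59,0]

```text
time_s: 14.23
position: [0.5889, 0.1777, 0.0225]
tcp_rot: [[-0.992, -0.126, 0.001], [-0.126, 0.992, 0.0], [-0.001, -0.0, -1.0]]
force: [0.4, 0.3, -2.5]
opening: 0.502
grasp_force: 30.0
```

>>> send_rows:
  commands:
    - [0,0,0,0,0,0.01,0]
    - [0,0,0,0,0,0.02,0]
    - [0,0,0,0,0,0.03,0]
    - [0,0,0,0,0,0.03,0]

```text
time_s: 14.57
position: [0.5886, 0.1776, 0.0212]
tcp_rot: [[-0.992, -0.125, -0.0], [-0.125, 0.992, -0.0], [0.0, -0.0, -1.0]]
force: [-0.0, -0.8, -2.9]
opening: 0.5
grasp_force: 30.0
```

>>> send_rows:
  commands:
    - [0,0,0,0,0,0.01,0]
    - [0,0,0,0,0,0.02,0]
    - [0,0,0,0,0,0.02,0]
    - [0,0,0,0,0,0.02,0]

```text
time_s: 14.9
position: [0.5887, 0.1777, 0.0209]
tcp_rot: [[-0.992, -0.125, 0.0], [-0.125, 0.992, 0.0], [-0.0, -0.0, -1.0]]
force: [-0.3, -0.3, 0.2]
opening: 0.501
grasp_force: 30.0
```

>>> send_rows:
  commands:
    - [0,0,0,0,0,0.01,0]
    - [0,0,0,0,0,0.01,0]
    - [0,0,0,0,0,0,0.75]
    - [0,0,0,0,0,0,0.75]
    - [0,0,0,0,0,0,0.85]
    - [0,0,0,0,0,0,0.85]
    - [0,0,0,0,0,0,0.85]
    - [0,0,0,0,0,-0.2,0.85]
    - [0,0,0,0,0,-0.8,0.85]
    - [0,0,0,0,0,-1.8,0.85]
    - [0,0,0,0,0,-3,0.85]
    - [0,0,0,0,0,-4,0.85]
    - [0,0,0,0,0,-4,0.85]

```text
time_s: 15.98
position: [0.5932, 0.1783, 0.1477]
tcp_rot: [[-0.992, -0.126, 0.013], [-0.126, 0.992, 0.001], [-0.013, -0.0, -1.0]]
force: [0.5, 0.0, 0.9]
opening: 0.851
grasp_force: 0.0
```

>>> send_rows:
  commands:
    - [0,0,0,0,-0.7,0,0.85]
    - [0,0,-0.2,0.1,-1.8,0,1]
    - [0,0,-0.4,0.2,-3,0,1]
    - [0,0,-0.6,0.3,-4.2,0,1]
    - [0,0,-0.7,0.4,-5.4,0,1]
    - [0,0,-0.8,0.5,-6.6,0,1]
    - [0,0,-0.9,0.6,-7.8,0,1]
    - [0,0,-1,0.7,-9,0,1]
    - [0,0,-1.1,0.8,-10.2,0,1]
    - [0,0,-1.1,0.87,-11.3,0,1]
    - [0,0,-1.1,0.87,-12.04,0,1]
    - [0,0,-1.1,0.87,-12.04,0.2,1]
    - [0,0,-1.1,0.87,-12.04,0.8,1]
    - [0,0,-1.1,0.87,-12.04,1.6,1]
    - [0,0,-1.1,0.87,-12.04,2.4,1]
    - [0,0,-1.1,0.87,-12.04,3.1,1]
    - [0,0,-1.1,0.87,-12.04,3.6,1]
    - [0,0,-1.1,0.87,-12.04,3.93,1]
    - [0,0,-1.1,0.87,-12.04,3.93,1]
    - [0,0,-1.1,0.87,-12.04,3.93,1]

```text
time_s: 17.65
position: [0.6078, -0.1834, 0.0224]
tcp_rot: [[-0.975, -0.22, -0.001], [-0.22, 0.975, 0.001], [0.001, 0.001, -1.0]]
force: [0.5, -0.2, 1.6]
opening: 0.999
grasp_force: 0.0
```

>>> send_rows:
  commands:
    - [0,0,0,0,0,0,0]
    - [0,0,0,0,0,0,0]
    - [0,0,0,0,0,0,0]
    - [0,0,0,0,0,0,0]
    - [0,0,0,0,0,0,0]
    - [0,0,0,0,0,0,0]
    - [0,0,0,0,0,0,0]
    - [0,0,0,0,0,0,0]

```text
time_s: 18.32
position: [0.6082, -0.1842, 0.0229]
tcp_rot: [[-0.975, -0.22, 0.0], [-0.22, 0.975, -0.0], [-0.0, -0.001, -1.0]]
force: [-0.3, -0.1, 0.3]
opening: 0.494
grasp_force: 30.0
```

```bash
python3 - <<'E'
from h import *
print(go(.523,.1697,.13,187.2))
E
```

```text
[ 0.     0.     1.102  0.176 12.134 -3.569]
```

>>> send_rows:
  commands:
    - [0,0,0,0,0,-0.3,0]
    - [0,0,0,0,0,-1,0]
    - [0,0,0,0,0,-2,0]
    - [0,0,0,0,0,-3,0]
    - [0,0,0,0,0.3,-3.57,0]
    - [0,0,0,0,1.1,-3.57,0]
    - [0,0,0.3,0,2.2,-3.57,0]
    - [0,0,0.4,0,3.4,-3.57,0]
    - [0,0,0.6,0.1,4.6,-3.57,0]
    - [0,0,0.7,0.1,5.8,-3.57,0]
    - [0,0,0.8,0.1,7,-3.57,0]
    - [0,0,0.9,0.1,8.2,-3.57,0]
    - [0,0,1.1,0.18,9.4,-3.57,0]
    - [0,0,1.1,0.18,10.5,-3.57,0]
    - [0,0,1.1,0.18,11.5,-3.57,0]
    - [0,0,1.1,0.18,12.13,-3.57,0]
    - [0,0,1.1,0.18,12.13,-3.57,0]
    - [0,0,1.1,0.18,12.13,-3.57,0]
    - [0,0,1.1,0.18,12.13,-3.57,0]

```text
time_s: 19.9
position: [0.5228, 0.1694, 0.13]
tcp_rot: [[-0.992, -0.126, 0.0], [-0.126, 0.992, -0.0], [-0.0, -0.0, -1.0]]
force: [0.2, -0.2, -2.2]
opening: 0.499
grasp_force: 30.0
```

>>> send_rows:
  commands:
    - [0,0,0,0,0,0.4,0]
    - [0,0,0,0,0,1.2,0]
    - [0,0,0,0,0,2,0]
    - [0,0,0,0,0,2.7,0]
    - [0,0,0,0,0,3.1,0]
    - [0,0,0,0,0,3.3,0]
    - [0,0,0,0,0,3.4,0]
    - [0,0,0,0,0,3.48,0]
    - [0,0,0,0,0,3.53,0]
    - [0,0,0,0,0,3.56,0]
    - [0,0,0,0,0,3.58,0]
    - [0,0,0,0,0,3.59,0]
    - [0,0,0,0,0,3.59,0]
    - [0,0,0,0,0,3.59,0]

```text
time_s: 21.07
position: [0.5229, 0.1699, 0.0225]
tcp_rot: [[-0.992, -0.126, 0.001], [-0.126, 0.992, 0.0], [-0.001, -0.0, -1.0]]
force: [0.2, 0.2, -2.3]
opening: 0.497
grasp_force: 30.0
```

>>> send_rows:
  commands:
    - [0,0,0,0,0,0.01,0]
    - [0,0,0,0,0,0.02,0]
    - [0,0,0,0,0,0.03,0]
    - [0,0,0,0,0,0.03,0]

```text
time_s: 21.4
position: [0.5227, 0.1698, 0.0212]
tcp_rot: [[-0.992, -0.125, -0.0], [-0.125, 0.992, 0.0], [0.0, 0.0, -1.0]]
force: [-0.4, -0.3, -1.6]
opening: 0.499
grasp_force: 30.0
```

>>> send_rows:
  commands:
    - [0,0,0,0,0,0.01,0]
    - [0,0,0,0,0,0.02,0]
    - [0,0,0,0,0,0.02,0]
    - [0,0,0,0,0,0.02,0]

```text
time_s: 21.73
position: [0.5228, 0.1698, 0.0209]
tcp_rot: [[-0.992, -0.125, 0.0], [-0.125, 0.992, 0.0], [-0.0, -0.0, -1.0]]
force: [-0.1, -0.4, 0.3]
opening: 0.495
grasp_force: 30.0
```

>>> send_rows:
  commands:
    - [0,0,0,0,0,0.01,0]
    - [0,0,0,0,0,0.01,0]
    - [0,0,0,0,0,0,0.75]
    - [0,0,0,0,0,0,0.75]
    - [0,0,0,0,0,0,0.85]
    - [0,0,0,0,0,0,0.85]
    - [0,0,0,0,0,0,0.85]
    - [0,0,0,0,0,-0.2,0.85]
    - [0,0,0,0,0,-0.8,0.85]
    - [0,0,0,0,0,-1.8,0.85]
    - [0,0,0,0,0,-3,0.85]
    - [0,0,0,0,0,-4,0.85]
    - [0,0,0,0,0,-4,0.85]

```text
time_s: 22.82
position: [0.5268, 0.1705, 0.1468]
tcp_rot: [[-0.992, -0.126, 0.012], [-0.126, 0.992, 0.001], [-0.012, -0.0, -1.0]]
force: [0.8, -0.5, 0.0]
opening: 0.847
grasp_force: 0.0
```

>>> send_rows:
  commands:
    - [0,0,0,-0.2,-0.7,0,0.85]
    - [0,0,-0.2,-0.5,-1.8,0,1]
    - [0,0,-0.4,-0.9,-3,0,1]
    - [0,0,-0.6,-1.2,-4.2,0,1]
    - [0,0,-0.7,-1.6,-5.4,0,1]
    - [0,0,-0.8,-1.9,-6.6,0,1]
    - [0,0,-0.9,-2.3,-7.8,0,1]
    - [0,0,-1,-2.6,-9,0,1]
    - [0,0,-1.1,-3,-10.2,0,1]
    - [0,0,-1.1,-3.3,-11.3,0,1]
    - [0,0,-1.1,-3.48,-11.91,0,1]
    - [0,0,-1.1,-3.48,-11.91,0.2,1]
    - [0,0,-1.1,-3.48,-11.91,0.8,1]
    - [0,0,-1.1,-3.48,-11.91,1.6,1]
    - [0,0,-1.1,-3.48,-11.91,2.4,1]
    - [0,0,-1.1,-3.48,-11.91,3.1,1]
    - [0,0,-1.1,-3.48,-11.91,3.6,1]
    - [0,0,-1.1,-3.48,-11.91,3.93,1]
    - [0,0,-1.1,-3.48,-11.91,3.93,1]
    - [0,0,-1.1,-3.48,-11.91,3.93,1]

```text
time_s: 24.48
position: [0.6711, -0.1712, 0.0226]
tcp_rot: [[-0.975, -0.22, -0.001], [-0.22, 0.975, 0.0], [0.0, 0.0, -1.0]]
force: [-0.6, -0.8, 0.2]
opening: 0.997
grasp_force: 0.0
```

>>> send_rows:
  commands:
    - [0,0,0,0,0,0,0]
    - [0,0,0,0,0,0,0]
    - [0,0,0,0,0,0,0]
    - [0,0,0,0,0,0,0]
    - [0,0,0,0,0,0,0]
    - [0,0,0,0,0,0,0]
    - [0,0,0,0,0,0,0]
    - [0,0,0,0,0,0,0]

```text
time_s: 25.15
position: [0.6712, -0.1718, 0.0229]
tcp_rot: [[-0.976, -0.22, 0.0], [-0.22, 0.976, -0.0], [-0.0, -0.0, -1.0]]
force: [-0.4, 0.1, -0.1]
opening: 0.496
grasp_force: 30.0
```

```bash
python3 - <<'E'
from h import *
print(go(.4575,.1613,.13,187.2))
E
```

```text
[ 0.     0.     1.101  4.507 12.397 -3.571]
```

>>> send_rows:
  commands:
    - [0,0,0,0,0,-0.3,0]
    - [0,0,0,0,0,-1,0]
    - [0,0,0,0,0,-2,0]
    - [0,0,0,0,0,-3,0]
    - [0,0,0,0.1,0.3,-3.57,0]
    - [0,0,0,0.4,1.1,-3.57,0]
    - [0,0,0.3,0.8,2.2,-3.57,0]
    - [0,0,0.4,1.2,3.4,-3.57,0]
    - [0,0,0.6,1.7,4.6,-3.57,0]
    - [0,0,0.7,2.1,5.8,-3.57,0]
    - [0,0,0.8,2.5,7,-3.57,0]
    - [0,0,0.9,3,8.2,-3.57,0]
    - [0,0,1.1,3.4,9.4,-3.57,0]
    - [0,0,1.1,3.8,10.5,-3.57,0]
    - [0,0,1.1,4.2,11.5,-3.57,0]
    - [0,0,1.1,4.4,12.2,-3.57,0]
    - [0,0,1.1,4.5,12.4,-3.57,0]
    - [0,0,1.1,4.5,12.4,-3.57,0]
    - [0,0,1.1,4.5,12.4,-3.57,0]

```text
time_s: 26.73
position: [0.4584, 0.1615, 0.1302]
tcp_rot: [[-0.992, -0.126, 0.001], [-0.126, 0.992, -0.0], [-0.001, -0.0, -1.0]]
force: [1.8, -0.2, -1.8]
opening: 0.497
grasp_force: 30.0
```

>>> send_rows:
  commands:
    - [0,0,0,0,0,0.4,0]
    - [0,0,0,0,0,1.2,0]
    - [0,0,0,0,0,2,0]
    - [0,0,0,0,0,2.7,0]
    - [0,0,0,0,0,3.1,0]
    - [0,0,0,0,0,3.3,0]
    - [0,0,0,0,0,3.4,0]
    - [0,0,0,0,0,3.48,0]
    - [0,0,0,0,0,3.53,0]
    - [0,0,0,0,0,3.56,0]
    - [0,0,0,0,0,3.58,0]
    - [0,0,0,0,0,3.59,0]
    - [0,0,0,0,0,3.59,0]
    - [0,0,0,0,0,3.59,0]

```text
time_s: 27.9
position: [0.4578, 0.1618, 0.0225]
tcp_rot: [[-0.992, -0.126, 0.001], [-0.126, 0.992, 0.0], [-0.001, -0.0, -1.0]]
force: [-0.9, 0.2, -1.5]
opening: 0.496
grasp_force: 30.0
```

>>> send_rows:
  commands:
    - [0,0,0,0,0,0.01,0]
    - [0,0,0,0,0,0.02,0]
    - [0,0,0,0,0,0.03,0]
    - [0,0,0,0,0,0.03,0]

```text
time_s: 28.23
position: [0.4576, 0.1617, 0.0212]
tcp_rot: [[-0.992, -0.126, -0.0], [-0.126, 0.992, -0.0], [0.0, -0.0, -1.0]]
force: [-0.1, 0.2, -2.3]
opening: 0.492
grasp_force: 30.0
```

>>> send_rows:
  commands:
    - [0,0,0,0,0,0.01,0]
    - [0,0,0,0,0,0.02,0]
    - [0,0,0,0,0,0.02,0]
    - [0,0,0,0,0,0.02,0]

```text
time_s: 28.57
position: [0.4576, 0.1616, 0.0208]
tcp_rot: [[-0.992, -0.125, -0.0], [-0.125, 0.992, -0.0], [0.0, -0.0, -1.0]]
force: [-0.2, 0.3, 0.8]
opening: 0.494
grasp_force: 30.0
```

Contact. I'll release, lift, move off towards the robot's middle, and check.

>>> send_rows:
  commands:
    - [0,0,0,0,0,0.01,0]
    - [0,0,0,0,0,0.01,0]
    - [0,0,0,0,0,0,0.75]
    - [0,0,0,0,0,0,0.75]
    - [0,0,0,0,0,0,0.85]
    - [0,0,0,0,0,0,0.85]
    - [0,0,0,0,0,0,0.85]
    - [0,0,0,0,0,-0.2,0.85]
    - [0,0,0,0,0,-0.8,0.85]
    - [0,0,0,0,0,-1.8,0.85]
    - [0,0,0,0,0,-3,0.85]
    - [0,0,0,0,0,-4.2,0.85]
    - [0,0,0,0,-1,-5,0.85]
    - [0,0,0,0,-2,-5,0.85]
    - [0,0,0,0,-3.2,-5,0.85]
    - [0,0,0,0,-4.4,-5,0.85]
    - [0,0,0,0,-5.4,-5,0.85]
    - [0,0,0,0,-6,-5,0.85]
    - [0,0,0,0,-6,-5,0.85]
    - [0,0,0,0,-6,-5,0.85]

```text
time_s: 30.23
position: [0.4801, -0.0177, 0.1709]
tcp_rot: [[-0.992, -0.123, -0.0], [-0.123, 0.992, 0.0], [0.0, 0.0, -1.0]]
force: [-0.8, 0.0, -0.2]
opening: 0.852
grasp_force: 0.0
```

```bash
python3 - <<'E'
import numpy as np,cv2
from rig import read_state,optics
print(read_state()["time_s"],read_state()["position"])
t=optics.capture("top")["image"];s=optics.capture("scene")["image"]
a=cv2.resize(t[110:310,160:270],None,fx=2.5,fy=2.5);b=cv2.resize(s[110:290,330:535],None,fx=2.5,fy=2.5)
c=np.zeros((500,790,3),np.uint8);c[:500,:275]=a;c[:450,277:277+512]=b[:450,:512];cv2.imwrite("pics/fin.png",c)
E
```

```text
30.2333 [ 0.48007673 -0.017652    0.17087096]
```

View pics/fin.png

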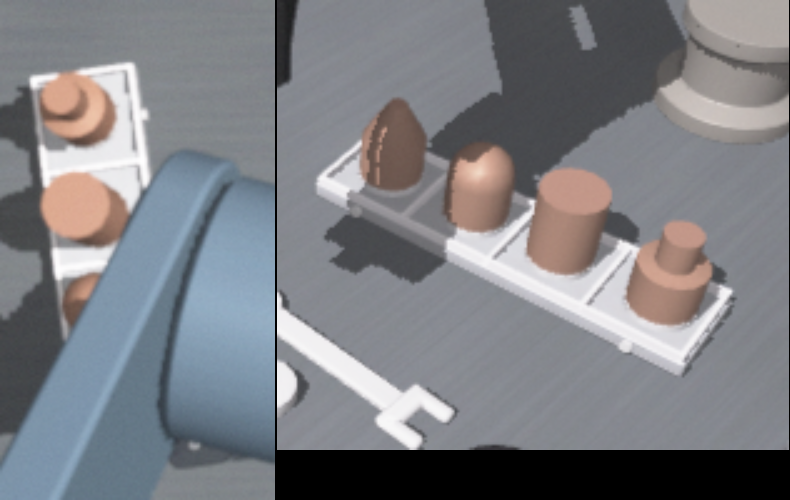

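The final view shows all four plugs standing upright in their compartments. From nearest to farthest they are cone (395,145), round (480,185), flat (570,220) and step (670,275), which is the reverse of the start. The robot is clear.

```bash
python3 -c "
from rig import bot; print(bot.hand_in())"
```

```text
the job is handed in; nothing more can be done
None
```

All four plugs now stand upright in the carrier in reverse order (cone nearest the robot, then round, flat and step), each set down gently and let go, and the job was handed in at about 30 s of the 99 s limit.

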